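# Gauge the blind bore of a casting before it is packed

### The job

Before this casting is packed, gauge the depth of its blind bore: pick up the depth gauge, stand its bridge gently and flat across the machined face with the rod over the bore, then ease the rod down slowly through the bearing seat into the small bore until it bottoms out. Keep it on the bottom with a light steady push of 5 to 10 N for two seconds, never knocking or pushing the rod with more than 25 N, then let go and leave the gauge standing flat with its rod on the bottom so that it can be read. Leave the other things on the bench where they are.

Things in the scene. Friction and masses are not known exactly. Their poses are not given: they have to be found in the camera images.
- bore_mouth (a point): centre of the seat's mouth in the machined top face, 62 mm above the bench, z up. Face 90 x 90 mm on a heavy blue casting that stays put; feet 14 mm high reach 75 mm either way along its x. Seat 34 mm wide, 14 mm deep; in the middle of its floor a 13 mm bore. The bore's flat bottom (bore_floor) lies 26 to 44 mm below the face; it differs every time and is not measured: feel for it
- knob_grip (a point): where to grip the gauge's knob: on its axis, 24 mm above the finger flange, 14 mm below its top, 123 mm above the bridge's underside when the rod is drawn up. Knob: upright steel cylinder, 19 mm across, 38 mm tall, fixed to the rod; flange at its foot 34 mm across, 4 mm thick. Lifted by the knob, the rod first draws up to its end stop (up to 6 mm), then the bridge hangs from it
- bridge_foot (a point): centre of the underside of the gauge's bridge, on the rod's axis; x along the bridge, z up. Steel bar 100 x 28 x 16 mm with a sleeve 18 mm across and 12 mm high on top and a small slack clamp screw at +y. The gauge stands upright on the bench at the start. Bridge about 0.35 kg, rod with knob about 0.11 kg
- rod_tip (a point): middle of the flat lower end of the rod (8 mm across); 8 mm inside the bridge when the rod is drawn up
- rod (a joint): how far the rod is pushed down through the bridge, in m: 0 drawn up, 0.064 at most; starts at 0 to 0.006. The rod slides with about 2 N of friction and stays where it is left. With the bridge on the face, 0.022 means the tip is level with the seat's floor (if it stops there it is beside the bore), 0.034 to 0.052 that it is on the bottom. It lands hard: held in the gripper, a touch at up to 15 mm/s stays well under 25 N, at 30 mm/s it does not
- tape_roll: bystander: loose roll of brown tape, 84 mm across, 48 mm high, origin under its centre
- bolt_jar: bystander: small closed jar, 52 mm across, 70 mm high, origin under its centre
- tape_stand: bystander: black desk tape dispenser, 150 x 55 mm, 76 mm high, origin under its centre
There are look-alikes about, which are no part of the job. What is shaped like the part that bears knob_grip but purple or red is not meant.

How it is judged (in metres and radians):
On the way, in this order (a step that is already met when the one before it is completed fails the run):
1. the gauge's bridge stands flat on the casting's face, over the bore, with its rod still up (z of bridge_foot in the frame of bore_mouth between -0.002 and 0.002 m and horizontal distance between bridge_foot and bore_mouth below 0.015 m and angle between bridge_foot's own z axis and vertical below 0.06 rad and value of joint rod below 0.021 m), for 0.1 s.
2. the rod is kept pressed on the bottom of the bore (contact force between rod and bore_floor between 2.5 and 20 N and z of bridge_foot in the frame of bore_mouth below 0.003 m), for 1.5 s.
At the end, for the whole second after the job is handed in: the gauge is let go and at rest, its bridge flat on the casting's face (within 2 mm, tilted under 0.05 rad) and within 10 mm of the bore's axis, and its rod rests on the bottom of the small bore (z of bridge_foot in the frame of bore_mouth between -0.002 and 0.002 m and horizontal distance between bridge_foot and bore_mouth below 0.01 m and angle between bridge_foot's own z axis and vertical below 0.05 rad and contact force between rod and bore_floor above 0.05 N and value of joint rod above 0.031 m and linear speed of gauge below 0.01 m/s and velocity of joint rod below 0.005 m/s); the robot touches nothing.
It fails at once if the gauge is dropped or knocked onto the casting (over 40 N) (contact force between gauge and block above 40 N).
It fails at once if the rod is knocked or pushed onto the bottom of the bore, the seat or the bore's wall with more than 25 N (contact force between rod and bore_floor above 25 N or contact force between rod and block above 25 N).
It fails at once if the tape roll, the jar or the tape dispenser is moved more than 20 mm (distance of any of tape_roll, bolt_jar, tape_stand from where it was at the start of the episode above 0.02 m).
It also fails if it takes over 61 s, if anything falls off the work surface, if the arm or the gripper's body presses on something with over 40 N, if the wrist force passes 120 N, or if a joint passes its speed limit or range.

### The arm

A 6-joint arm with a two-finger parallel gripper is mounted at the origin on the work surface. World frame = base frame: x ahead of the robot, y to its left, z up, the work surface at z = 0. Lengths are in mm, angles in rad, forces in N, time in s.
With the tool pointing down it reaches from about 400 to 825 mm from the base axis. Payload 7 kg.
Tool frame: the origin (TCP) lies midway between the tips of the shut fingers; the grasp point (between the pads) lies 19 mm behind it; y points along the fingers, z is the direction in which the jaws open and shut, and the axes are right-handed (so a half turn about y gives the same grasp; the last joint's range is limited). The gripper opens to 88 mm and grips with 3 to 60 N. Pads are 19 mm wide; open, the fingers measure 130 mm over their backs; the gripper's body (78 mm by 193 mm) begins 47 mm behind the grasp point.
Start: joints at [1.408, 0.359, 0.012, 0, -1.224, -0.288], TCP at [294.093, 607.54, 226.561] pointing down, gripper open.
Joint ranges: [-3.07, 3.07], [-1.43, 2.12], [-1.02, 1.25], [-3.03, 1.67], [-3.05, -0], [-3.03, 3.03]. Speed limits (rad/s): [2.39, 2.39, 3.01, 3.14, 3.14, 3.14].

### API

Orientations are given as a unit quaternion [w, x, y, z].
In Python, from cell import get_obs, get_image, job_done gives the robot as it stands.
- The arm moves only by the tool jog_arm, never from a script. Its argument "moves" is a list that holds one entry, the list of rows, each a list of 5 numbers: the shift along the tool's x, y, z in cm, then the turn about the tool's y in degrees, then the finger opening in cm, from 0 to 8.76. A call has exactly 5 rows; each row is the pose to reach, as a shift and turn from the pose commanded when the call began, along the tool's axes at that moment; what a row does not reach only later rows make up. A row lasts 1/8 s, in which the tool goes at most 62.5 mm and 10.7 degrees, less where a joint would pass 70% of its speed; a pose out of reach is approached as far as the arm can. A call with a gripper value outside its range is refused whole. The fingers move at their own pace and stop on an object; "grip_force" is the grip in N (left out, the last holds). Time passes only in rows, so rows that repeat a pose let the fingers close, or fill a call up. It gives the time, the measured TCP pose, the force and the opening at its end, in the units of the state.
- get_obs(): the state, without advancing time (a new reading comes with each control period).
- get_image(name): name is "side" or "top"; returns a dict with "frame" (420x560x3 uint8, red, green, blue), "camera_matrix" (3x3 intrinsics, pixels), "view" (4x4, takes a point from world to camera coordinates). Camera axes: x right, y down, z forward; pixel columns grow to the right and rows downward; lengths in mm; the calibration is good to about 2 mm. A picture is of the moment at which its call begins. There is no depth.
- job_done(): hands the job in, once; it reports no verdict.
The state is a dict: "t": time; "joint_pos": joint angles; "qd": joint speeds; "joint_efforts": joint torques, N m; "eef_pos": TCP position; "orientation": TCP orientation; "force": force on the tool from outside, world axes, zero at the start; "ft_torque": the same for the moment, N m; "width": finger opening in mm.
Only numpy, scipy, OpenCV 4.12 (cv2) and the standard library are available. Lean on these libraries where they do the work, as an engineer would, in place of code of your own. Each camera call takes 0.05 s, during which the arm holds its last target.

## Working session

There is one attempt and no reset: what is moved stays moved. The work goes in short steps, Python scripts to look and compute and a tool call to move; the robot and the scene stay as the last step left them, time stands still between calls to the robot, and variables do not carry over. Pictures are saved under pics/ and viewed, and the job is handed in when it is done.

Besides the shell and the picture viewer there is one more tool, called after "Call:" as name(argument=value, ...) on one line, values as JSON. jog_arm: Moves the arm, as the interface text tells. Its arguments: {"type":"object","properties":{"moves":{"type":"array"},"grip_force":{"type":"number"}},"required":["moves"]}

```bash
ls; mkdir -p pics
python3 - <<'E'
from cell import get_obs,get_image
import cv2
o=get_obs();print(o)
for n in("side","top"):
    d=get_image(n);cv2.imwrite(f"pics/{n}0.png",d["frame"][:,:,::-1]);print(d["camera_matrix"],d["view"])
    import numpy as np; np.savez(f"{n}0.npz",**d)
E
```

```text
pics
{'t': 0.0, 'joint_pos': array([ 1.40808158e+00,  3.59406951e-01,  1.10670332e-02, -3.42151428e-04,
       -1.22410034e+00, -2.88104174e-01]), 'qd': array([ 2.78794957e-04,  9.52184931e-05, -2.67883617e-03,  4.43552022e-04,
        3.42384644e-04,  1.37871680e-04]), 'joint_efforts': array([ 8.55449780e-04, -5.82713163e+01,  2.93062466e+01,  6.99744925e+00,
        7.11334185e-03, -1.50826386e-04]), 'eef_pos': array([293.91150076, 607.11314567, 225.6147104 ]), 'orientation': array([ 0.15815944, -0.15800524, -0.68862222,  0.68979662]), 'force': array([-0.09470942,  0.32623389,  0.23392316]), 'ft_torque': array([ 0.0067061 , -0.02131773, -0.04027835]), 'width': 87.70966440508988}
[[382.35894027   0.         277.28123365]
 [  0.         382.35894027 204.47250244]
 [  0.           0.           1.        ]] [[ 9.04262916e-01 -4.26370912e-01 -2.27249735e-02 -4.57032538e+02]
 [-2.36487766e-01 -4.55817291e-01 -8.58081659e-01  2.60629800e+02]
 [ 3.55502624e-01  7.81305602e-01 -5.13010177e-01  6.56215071e+02]
 [ 0.00000000e+00  0.00000000e+00  0.00000000e+00  1.00000000e+00]]
[[538.05619818   0.         274.83601604]
 [  0.         538.05619818 214.16761012]
 [  0.           0.           1.        ]] [[-7.82618249e-03 -9.99930423e-01 -8.82611244e-03  1.13316543e+02]
 [-9.87434042e-01  9.12095393e-03 -1.57768250e-01  5.56603781e+02]
 [ 1.57837775e-01  7.48048077e-03 -9.87436722e-01  1.32145060e+03]
 [ 0.00000000e+00  0.00000000e+00  0.00000000e+00  1.00000000e+00]]
```

View pics/side0.png

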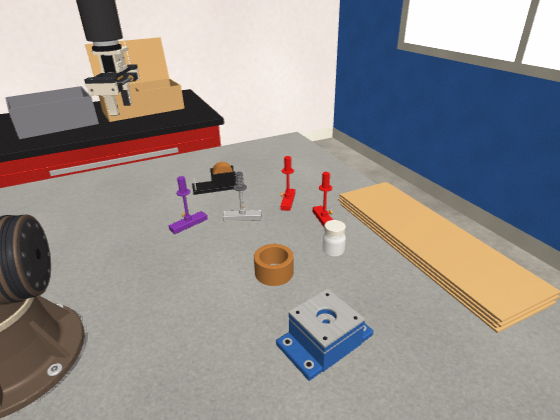

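View pics/top0.png

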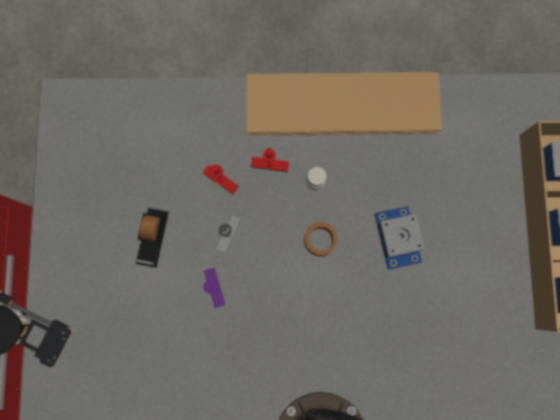

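Run:
```python
import numpy as np,cv2
t=np.load("top0.npz")["frame"][:,:,::-1];s=np.load("side0.npz")["frame"][:,:,::-1]
a=cv2.resize(t[200:270,190:260],(390,390),interpolation=cv2.INTER_NEAREST)
b=cv2.resize(t[200:275,365:435],(390,390),interpolation=cv2.INTER_NEAREST)
c=cv2.resize(s[165:230,210:275],(390,390),interpolation=cv2.INTER_NEAREST)
d=cv2.resize(s[280:380,270:380],(390,390),interpolation=cv2.INTER_NEAREST)
cv2.imwrite("pics/z1.png",np.hstack([a,b]));cv2.imwrite("pics/z2.png",np.hstack([c,d]))
```

```text
(no output)
```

View pics/z1.png

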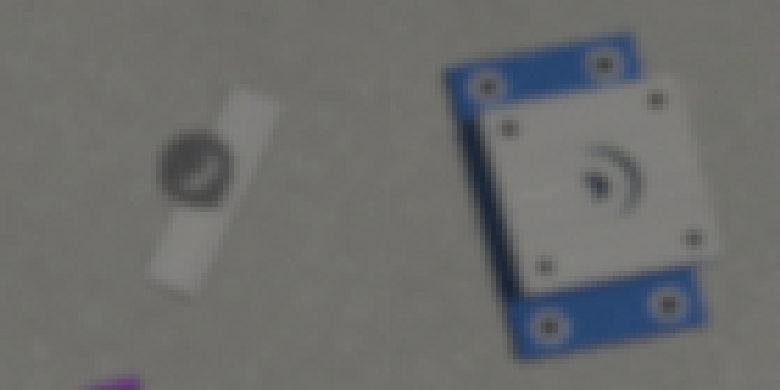

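View pics/z2.png

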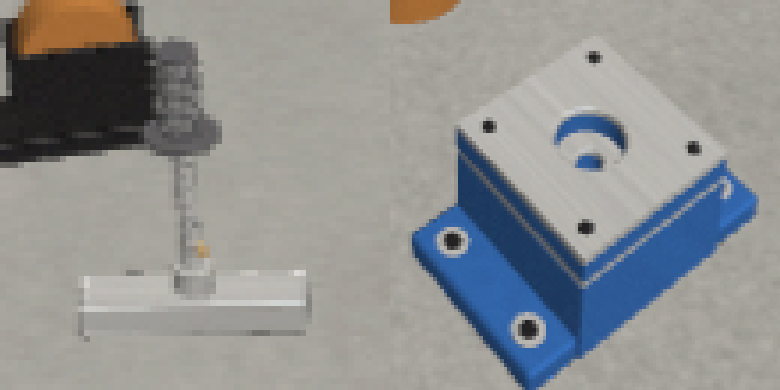

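```bash
cat > h.py <<'E'
import numpy as np,cv2
def ray(d,px,z):
    K,V=d["camera_matrix"],d["view"];R=V[:3,:3];t=V[:3,3]
    px=np.atleast_2d(np.asarray(px,float));c=-R.T@t
    r=(np.linalg.inv(K)@np.c_[px,np.ones(len(px))].T).T@R
    return (c+r*((z-c[2])/r[:,2])[:,None])[:,:2]
def proj(d,P):
    P=np.atleast_2d(P);p=(d["view"][:3,:3]@P.T).T+d["view"][:3,3];p=(d["camera_matrix"]@p.T).T
    return p[:,:2]/p[:,2:]
E
python3 - <<'E'
from h import *
for n in("top","side"):
    d=dict(np.load(f"{n}0.npz"));f=d["frame"].astype(int);V=f.max(2);S=V-f.min(2)
    # dark screws on face
    box=(365,200,435,275) if n=="top" else (285,285,370,350)
    x0,y0,x1,y1=box
    m=np.zeros(V.shape,np.uint8)
    sub=(S[y0:y1,x0:x1]<22)&(V[y0:y1,x0:x1]>(np.median(V[300:,300:])+15 if n=="top" else 165))
    m[y0:y1,x0:x1]=sub*255
    k,l,st,ce=cv2.connectedComponentsWithStats(m)
    for i in range(1,k):
        if st[i,4]>200:
            cs,_=cv2.findContours((l==i).astype(np.uint8),0,2)
            c=max(cs,key=cv2.contourArea)[:,0]
            w=ray(d,c,62).astype(np.float32);print(n,st[i],cv2.minAreaRect(w))
    box=(190,200,260,270) if n=="top" else (210,200,275,230)
    x0,y0,x1,y1=box
    print(n,"gauge bg",np.median(V[y0:y1,x0:x1]),V[y0:y1,x0:x1].max())
    np.set_printoptions(linewidth=250)
    if n=="top":print(V[212:256:1,212:244])
E
```

```text
top gauge bg 112.0 130
[[114 114 113 ... 111 111 111]
 [115 114 114 ... 111 109 109]
 [116 114 114 ... 109 109 108]
 ...
 [111 111 111 ... 112 113 114]
 [112 111 110 ... 113 114 114]
 [113 111 110 ... 113 113 114]]
side [ 285  285   85   61 2673] ((502.0419921875, -203.51235961914062), (133.14785766601562, 138.6025848388672), 63.76287841796875)
side gauge bg 166.0 220
```

Run:
```python
from h import *
d=dict(np.load("top0.npz"));f=d["frame"];V=cv2.GaussianBlur(f,(3,3),0).max(2).astype(int)
S=V-cv2.GaussianBlur(f,(3,3),0).min(2)
def rect(sub,off,z,n,d=d):
    k,l,st,ce=cv2.connectedComponentsWithStats(sub.astype(np.uint8))
    i=1+np.argmax(st[1:,4]);m=(l==i).astype(np.uint8)
    cs,_=cv2.findContours(m,0,1);c=np.vstack(cs)[:,0]+off
    w=ray(d,c,z).astype(np.float32);r=cv2.minAreaRect(w);print(n,st[i],r,np.round(proj(d,np.c_[cv2.boxPoints(r),[z]*4]),1).tolist())
for th in(118,121,124):rect((V>th)[205:260,205:245],(205,205),16,f"bridge{th}")
for th in(122,128,135):rect(((V>th)&(S<25))[200:275,365:435],(365,200),62,f"face{th}")
dk=(V<98)[200:260,205:250]
k,l,st,ce=cv2.connectedComponentsWithStats(dk.astype(np.uint8));
for i in range(1,k):
  if st[i,4]>30:
    c=ce[i]+(205,200);print("flange",c,st[i],ray(d,c,100))
dk=(V<115)&(S<25)
k,l,st,ce=cv2.connectedComponentsWithStats(dk[205:265,380:425].astype(np.uint8))
for i in range(1,k):
  if 2<=st[i,4]<80: c=ce[i]+(380,205);print("dark",c.round(1),st[i,4],ray(d,c,62))
d2=dict(np.load("side0.npz"));f=d2["frame"];V=f.max(2).astype(int);S=V-f.min(2)
for th in(175,185):rect(((V>th)&(S<25))[205:225,218:268],(218,205),16,f"sbridge{th}",d2)
q=[(326.5,292),(364.5,320.5),(324.7,347.5),(289,313)]
print(ray(d2,q,62).round(1).tolist())
k,l,st,ce=cv2.connectedComponentsWithStats((V<110)[285:350,285:370].astype(np.uint8))
for i in range(1,k):
  if st[i,4]<80: c=ce[i]+(285,285);print("sdark",c.round(1),st[i,4],ray(d2,c,62))
```

```text
bridge118 [ 12  33  14  14 136] ((486.8892517089844, 242.00445556640625), (25.49808120727539, 38.908077239990234), 68.4789810180664) [[225.1, 252.3], [230.7, 238.3], [221.5, 234.7], [215.9, 248.8]]
bridge121 [ 12  33  13  13 113] ((486.41497802734375, 243.02195739746094), (22.044776916503906, 35.4565315246582), 63.6855583190918) [[223.6, 251.8], [229.8, 239.4], [222.2, 235.7], [216.0, 248.0]]
bridge124 [13 34 11 12 91] ((486.1003723144531, 242.5565948486328), (20.218870162963867, 32.238502502441406), 68.61677551269531) [[224.4, 251.1], [229.0, 239.4], [221.8, 236.6], [217.1, 248.3]]
face122 [ 20  17  37  36 814] ((501.02105712890625, -209.7784423828125), (81.46605682373047, 84.39968872070312), 11.709379196166992) [[390.5, 253.9], [423.6, 246.7], [415.4, 215.0], [382.5, 222.1]]
face128 [23 36  7  2 10] ((495.9142150878906, -179.81170654296875), (14.96546459197998, 2.5001065731048584), 89.49263000488281) [[394.0, 237.0], [394.0, 236.0], [388.0, 236.0], [388.0, 237.0]]Traceback (most recent call last):
  File "<stdin>", line 10, in <module>
  File "<stdin>", line 6, in rect
    return _wrapfunc(a, 'argmax', axis=axis, out=out, **kwds)
    return bound(*args, **kwds)
ValueError: attempt to get argmax of an empty sequence
```

Run:
```python
from h import *
d=dict(np.load("top0.npz"));f=d["frame"];B=cv2.GaussianBlur(f,(3,3),0);V=B.max(2).astype(int)
S=V-B.min(2)
def rect(sub,off,z,n,d=d):
    k,l,st,ce=cv2.connectedComponentsWithStats(sub.astype(np.uint8))
    cs=[]
    for i in range(1,k):
        if st[i,4]>15: cs+=cv2.findContours((l==i).astype(np.uint8),0,1)[0]
    c=np.vstack(cs)[:,0]+off
    w=ray(d,c,z).astype(np.float32);r=cv2.minAreaRect(w);print(n,r,np.round(proj(d,np.c_[cv2.boxPoints(r),[z]*4]),1).tolist())
for th in(117,119,121):rect((V>th)[210:256,213:243],(213,210),16,f"bridge{th}")
for th in(118,122):rect(((V>th)&(S<25))[200:275,365:435],(365,200),62,f"face{th}")
for th in (90,98):
  dk=(V<th)[200:260,205:250]
  k,l,st,ce=cv2.connectedComponentsWithStats(dk.astype(np.uint8));
  for i in range(1,k):
   if st[i,4]>30:
    c=ce[i]+(205,200);print("flange",c,st[i],ray(d,c,100))
dk=(V<112)&(S<25)
k,l,st,ce=cv2.connectedComponentsWithStats(dk[213:258,383:425].astype(np.uint8))
for i in range(1,k):
  if 2<=st[i,4]<80: c=ce[i]+(383,213);print("dark",c.round(1),st[i,4],ray(d,c,62))
d2=dict(np.load("side0.npz"));f=d2["frame"];V=f.max(2).astype(int);S=V-f.min(2)
q=[(326.5,292),(364.5,320.5),(324.7,347.5),(289,313)]
print(ray(d2,q,62).round(1).tolist())
k,l,st,ce=cv2.connectedComponentsWithStats((V<130)[285:350,285:370].astype(np.uint8))
for i in range(1,k):
  if st[i,4]<80: c=ce[i]+(285,285);print("sdark",c.round(1),st[i,4],ray(d2,c,62))
# gauge side: knob top 137, axis; bridge ends top
print(ray(d2,[(239.5,172.5)],136),ray(d2,[(240.3,187)],101))
q=[(223.5,211),(261,211.5)]
print(ray(d2,q,16),)
```

```text
bridge117 ((513.0078125, 229.93536376953125), (26.69413185119629, 96.96420288085938), 63.82488250732422) [[224.3, 252.5], [241.0, 218.9], [231.8, 214.5], [215.0, 248.1]]
bridge119 ((513.0003662109375, 229.93136596679688), (24.37852668762207, 94.72623443603516), 63.818233489990234) [[224.0, 252.0], [240.4, 219.1], [232.0, 215.0], [215.6, 247.9]]
bridge121 ((512.447021484375, 230.19664001464844), (22.061853408813477, 93.49887084960938), 63.811588287353516) [[223.6, 251.8], [239.8, 219.3], [232.2, 215.6], [216.0, 248.0]]
face118 ((502.4303283691406, -209.99755859375), (87.29134368896484, 87.7713851928711), 10.774922370910645) [[389.8, 254.4], [424.4, 247.5], [416.1, 213.4], [381.9, 220.2]]
face122 ((501.02105712890625, -209.7784423828125), (81.46605682373047, 84.39968872070312), 11.709379196166992) [[390.5, 253.9], [423.6, 246.7], [415.4, 215.0], [382.5, 222.1]]
flange [224.29464286 229.625     ] [ 14  24  12  13 112] [[511.86961904 231.04831113]]
flange [224.25170068 229.76190476] [ 13  23  13  14 147] [[511.53575203 231.15021861]]
dark [383.4 216. ] 8 [[ 547.63554689 -162.93744926]]
d
[... 454 characters left out ...]
45.59550317 -234.96770902]]
[[527.8, -162.7], [548.7, -246.8], [462.7, -263.5], [445.3, -177.2]]
sdark [326.9 294.1] 8 [[ 525.55568356 -167.56036889]]
sdark [332.8 313.5] 41 [[ 510.55300276 -210.80176307]]
sdark [297.2 312. ] 10 [[ 458.68130535 -181.33333361]]
sdark [355.2 317.4] 12 [[ 539.03278737 -234.62238067]]
sdark [328. 321.] 9 [[ 494.7464468  -221.16043585]]
sdark [286. 333.] 1 [[ 422.08985416 -212.57057276]]
sdark [324.5 337.7] 14 [[ 472.01285721 -247.58287611]]
sdark [287.  341.2] 19 [[ 416.41043199 -227.53032958]]
sdark [367. 339.] 1 [[ 529.8059617  -278.93527041]]
[[511.19826408 223.49858157]] [[507.05510042 214.00733244]]
[[469.93811675 259.7247147 ]
 [557.88458175 211.43631995]]
```

```bash
cat >> h.py <<'E'
from scipy.spatial.transform import Rotation as Ro
def tool(o):
    q=o["orientation"];return Ro.from_quat([q[1],q[2],q[3],q[0]]).as_matrix()
def to(o,target): # needed tool shift (cm) 
    return tool(o).T@(np.array(target)-o["eef_pos"])/10
E
python3 - <<'E'
from h import *
from cell import get_obs
o=get_obs();print(tool(o).round(3));print(to(o,[512.3,230.6,226.5]),to(o,[512.3,230.6,200]))
E
```

```text
[[-0.9   -0.001 -0.436]
 [ 0.436 -0.001 -0.9  ]
 [-0.    -1.     0.002]]
[-3.60648326e+01 -3.52810542e-02  2.43756388e+01] [-36.06436433   2.61471572  24.37152857]
```

Call:
jog_arm(moves=[[[-4, 0, 2.7, 0, 8.7], [-9, 0, 6.1, 0, 8.7], [-14, 0, 9.5, 0, 8.7], [-19, 0, 12.8, 0, 8.7], [-24, 0, 16.2, 0, 8.7]]])

```text
t: 0.72
eef_pos: [440.0, 355.3, 226.4]
orientation: [0.158, -0.158, -0.689, 0.689]
force: [1.1, -0.4, -0.3]
width: 87.0
```

Call:
jog_arm(moves=[[[-5, 0, 3.4, 0, 8.7], [-9, 0, 6.1, 0, 8.7], [-11.5, 0, 7.8, 0, 8.7], [-12.07, 0, 8.17, 0, 8.7], [-12.07, 0, 8.17, 0, 8.7]]])

```text
t: 1.35
eef_pos: [512.5, 230.9, 226.3]
orientation: [0.158, -0.158, -0.689, 0.689]
force: [-0.8, 1.2, 0.6]
width: 87.1
```

```bash
python3 - <<'E'
from h import *
from cell import get_obs,get_image
o=get_obs();print(o["eef_pos"],o["t"],to(o,[512.3,230.6,103]))
for n in("side","top"):
    d=get_image(n);np.savez(f"{n}1.npz",**d)
    im=d["frame"][:,:,::-1]
    print(proj(d,[[512.3,230.6,110],o["eef_pos"]]))
    p=proj(d,[512.3,230.6,110])[0].astype(int)
    cv2.imwrite(f"pics/{n}1.png",cv2.resize(im[p[1]-60:p[1]+60,p[0]-60:p[0]+60],(400,400),interpolation=0))
E
python3 -c "
import cv2,numpy as np
cv2.imwrite('pics/b1.png',np.hstack([cv2.imread('pics/side1.png'),cv2.imread('pics/top1.png')]))"
```

```text
[512.52405477 230.905865   226.30490652] 1.35 [3.03942891e-03 1.23305035e+01 3.33496328e-02]
[[239.68447841 180.61738748]
 [236.12390695 136.69686243]]
[[224.06004502 228.90854587]
 [218.51442819 221.87990053]]
```

View pics/b1.png

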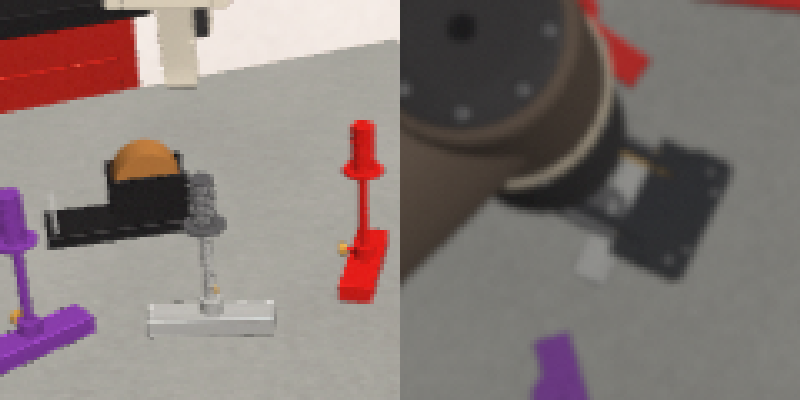

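Call:
jog_arm(moves=[[[0, 2.5, 0, 0, 8.7], [0, 6, 0, 0, 8.7], [0, 9, 0, 0, 8.7], [0, 11.3, 0, 0, 8.7], [0, 12.3, 0, 0, 8.7]]])

```text
t: 2.08
eef_pos: [511.6, 231.5, 102.3]
orientation: [0.158, -0.157, -0.689, 0.69]
force: [0.1, -0.2, -0.6]
width: 87.3
```

Call:
jog_arm(moves=[[[0, 0, 0, 0, 3.5], [0, 0, 0, 0, 3.5], [0, 0, 0, 0, 3.0], [0, 0, 0, 0, 2.6], [0, 0, 0, 0, 2.6]]], grip_force=30)

```text
t: 2.7
eef_pos: [512.7, 231.0, 103.9]
orientation: [-0.158, 0.158, 0.689, -0.689]
force: [0.5, 0.9, 0.1]
width: 42.1
```

```bash
cat > look.py <<'E'
import sys
from h import *
from cell import get_obs,get_image
def look(tag,pt,half=60):
    o=get_obs();print(o["t"],o["eef_pos"].round(2),o["force"].round(2),o["width"]);ims=[]
    for n in("side","top"):
        d=get_image(n);np.savez(f"{n}{tag}.npz",**d)
        im=cv2.copyMakeBorder(d["frame"][:,:,::-1],80,80,80,80,0)
        p=proj(d,pt)[0].astype(int)+80
        ims.append(cv2.resize(im[p[1]-half:p[1]+half,p[0]-half:p[0]+half],(400,400),interpolation=0));print(n,"crop corner",p-80-half,"scale",200/half)
    cv2.imwrite(f"pics/b{tag}.png",np.hstack(ims))
look(sys.argv[1],[float(v) for v in sys.argv[2:5]],int(sys.argv[5]) if len(sys.argv)>5 else 60)
E
python3 look.py 2 512 230 100 40
```

```text
2.7 [512.68 231.05 103.87] [0.55 0.89 0.13] 42.107323102390446
side crop corner [199 144] scale 5.0
top crop corner [184 189] scale 5.0
```

View pics/b2.png

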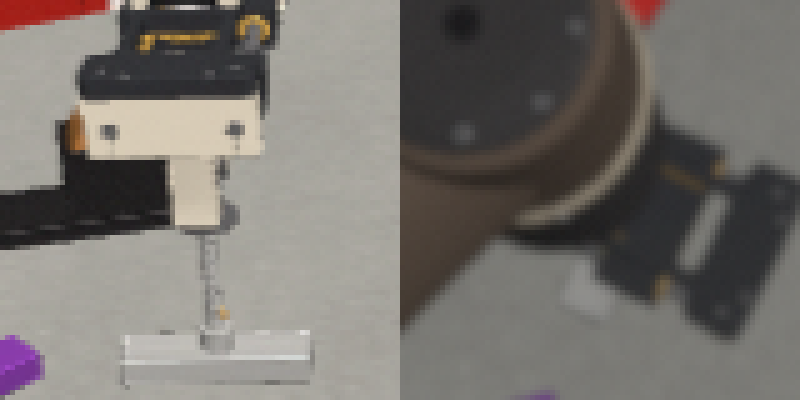

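Run:
```python
from h import *
from cell import get_obs
o=get_obs();d=dict(np.load("side2.npz"));R=tool(o);z=R[:,2]
for s in (-35,-25,0,25,35):print(s,proj(d,o["eef_pos"]+z*s))
print(proj(d,[[512,230.6,103],[512,230.6,16],[512,230.6,50]]), "obs finger col",199+195/5,"rod col",199+207/5, 199+214/5)
print(R[:,0])
```

```text
-35 [[241.20233973 176.50075359]]
-25 [[240.84889035 178.24635166]]
0 [[239.93778873 182.74605466]]
25 [[238.98529241 187.45019575]]
35 [[238.59206564 189.39224437]]
[[239.77572136 183.11014918]
 [242.18109575 212.31022733]
 [241.26681003 201.21124225]] obs finger col 238.0 rod col 240.4 241.8
[-9.00057036e-01  4.35772105e-01 -7.55816085e-05]
```

Call:
jog_arm(moves=[[[0, 0, 0, 0, 1.8], [0, 0, 0, 0, 1.2], [0, 0, 0, 0, 1.2], [0, 0, 0, 0, 1.2], [0, 0, 0, 0, 1.2]]], grip_force=30)

```text
t: 3.42
eef_pos: [512.6, 231.0, 103.6]
orientation: [0.158, -0.158, -0.689, 0.689]
force: [0.2, 0.0, 0.6]
width: 18.3
```

Call:
jog_arm(moves=[[[0, -0.3, 0, 0, 1.2], [0, -0.6, 0, 0, 1.2], [0, -1.0, 0, 0, 1.2], [0, -1.5, 0, 0, 1.2], [0, -2.0, 0, 0, 1.2]]])

```text
t: 4.05
eef_pos: [512.5, 231.0, 123.9]
orientation: [0.158, -0.158, -0.689, 0.689]
force: [-0.4, -0.0, -5.2]
width: 18.2
```

Call:
jog_arm(moves=[[[0, -1.2, 0, 0, 1.2], [0, -3.0, 0, 0, 1.2], [0, -5.2, 0, 0, 1.2], [0, -7, 0, 0, 1.2], [0, -8, 0, 0, 1.2]]])

```text
t: 4.68
eef_pos: [512.9, 231.3, 205.2]
orientation: [-0.158, 0.158, 0.69, -0.689]
force: [-0.2, 0.2, -5.6]
width: 18.7
```

```bash
python3 look.py 3 512 230 150 60
python3 - <<'E'
from h import *
from cell import get_obs
print(to(get_obs(),[499.7,-208,204]))
E
```

```text
4.675 [512.93 231.27 205.23] [-0.22  0.22 -5.55] 18.740865756144146
side crop corner [178 106] scale 3.3333333333333335
top crop corner [162 166] scale 3.3333333333333335
[-1.79356620e+01  2.86359527e-02  4.01361160e+01]
```

View pics/b3.png

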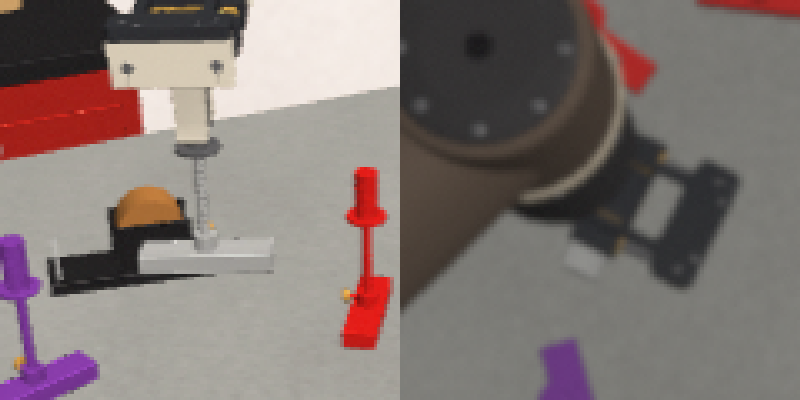

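Call:
jog_arm(moves=[[[-0.5, 0, 1.1, 0, 1.2], [-1.6, 0, 3.6, 0, 1.2], [-3.2, 0, 7.2, 0, 1.2], [-4.9, 0, 11, 0, 1.2], [-6.6, 0, 14.8, 0, 1.2]]])

```text
t: 5.4
eef_pos: [506.5, 67.0, 202.7]
orientation: [0.158, -0.158, -0.689, 0.69]
force: [1.1, -0.6, -5.2]
width: 18.5
```

Call:
jog_arm(moves=[[[-1.7, 0, 3.8, 0, 1.2], [-3.4, 0, 7.6, 0, 1.2], [-5.1, 0, 11.4, 0, 1.2], [-6.7, 0, 15, 0, 1.2], [-8.2, 0, 18.4, 0, 1.2]]])

```text
t: 6.02
eef_pos: [499.9, -134.1, 202.7]
orientation: [0.159, -0.158, -0.689, 0.689]
force: [-0.2, -0.1, -4.4]
width: 18.3
```

Call:
jog_arm(moves=[[[-1.2, 0, 2.7, 0, 1.2], [-2.1, 0, 4.7, 0, 1.2], [-2.8, 0, 6.2, 0, 1.2], [-3.1, 0, 6.9, 0, 1.2], [-3.14, 0, 6.94, 0, 1.2]]])

```text
t: 6.65
eef_pos: [498.9, -208.6, 203.3]
orientation: [-0.158, 0.158, 0.689, -0.689]
force: [0.6, 0.5, -5.3]
width: 18.4
```

```bash
python3 look.py 4 500 -208 130 60
python3 - <<'E'
from h import *
from cell import get_obs
print(to(get_obs(),[499.7,-208,204]))
E
```

```text
6.65 [ 498.94 -208.59  203.29] [ 0.62  0.46 -5.27] 18.394178530525497
side crop corner [268 223] scale 3.3333333333333335
top crop corner [348 171] scale 3.3333333333333335
[-0.04491393 -0.05338067 -0.02276571]
```

View pics/b4.png

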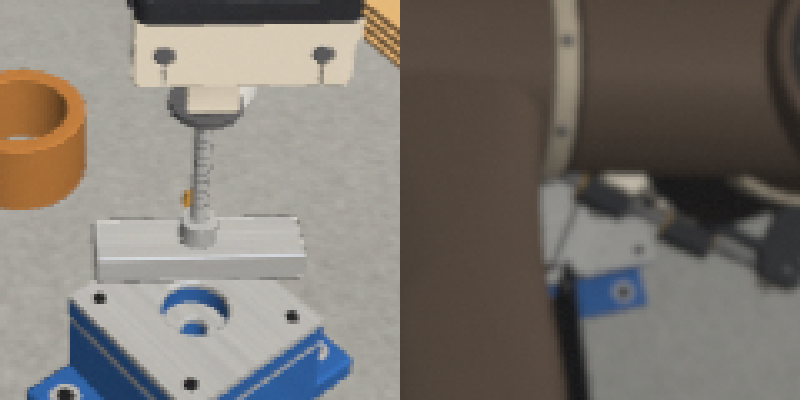

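Run:
```python
from h import *
o=np.array([498.9,-208.6]);d=dict(np.load("side4.npz"))
for z in (99,120,140,170,203):
  p=proj(d,[*o,z])[0];print(z,p.round(2),"crop",((p-[268,223])*3.3333).round(1))
p=proj(d,[499.7,-208,62])[0];print("bore",p,((p-[268,223])*3.3333).round(1))
im=d["frame"][:,:,::-1][245:310,290:365];cv2.imwrite("pics/z4.png",cv2.resize(im,(750,650),interpolation=0))
```

```text
99 [327.12 298.72] crop [197.1 252.4]
120 [327.71 289.08] crop [199.  220.3]
140 [328.28 279.57] crop [200.9 188.6]
170 [329.18 264.68] crop [203.9 138.9]
203 [330.22 247.36] crop [207.4  81.2]
bore [326.36817574 314.51883873] [194.6 305.1]
```

View pics/z4.png

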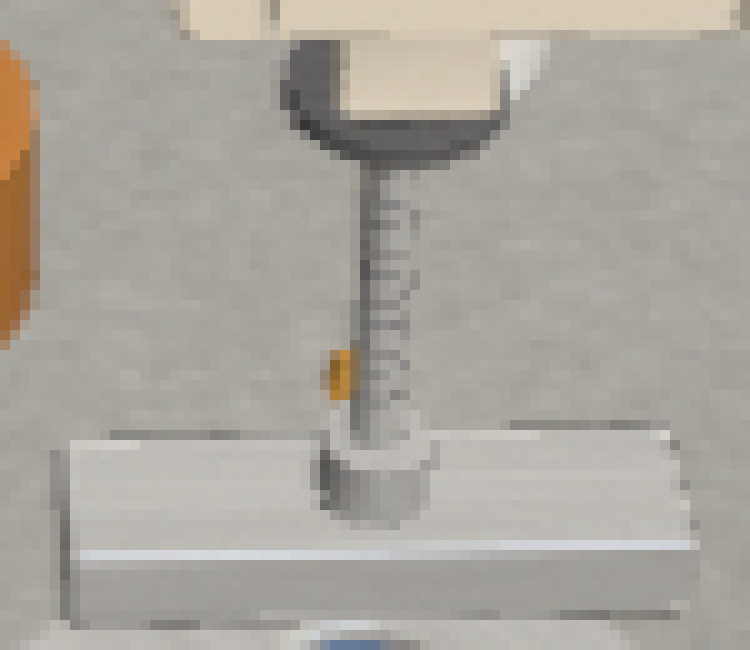

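Call:
jog_arm(moves=[[[-0.09, 0.3, -0.03, 0, 1.2], [-0.09, 0.9, -0.03, 0, 1.2], [-0.09, 1.6, -0.03, 0, 1.2], [-0.09, 2.1, -0.03, 0, 1.2], [-0.09, 2.4, -0.03, 0, 1.2]]])

```text
t: 7.38
eef_pos: [500.0, -208.5, 179.0]
orientation: [0.158, -0.158, -0.689, 0.689]
force: [-0.7, 0.3, -4.8]
width: 18.7
```

```bash
python3 look.py 5 500 -208 90 32
```

```text
7.375 [ 499.95 -208.52  179.03] [-0.66  0.31 -4.81] 18.69734139842079
side crop corner [295 270] scale 6.25
top crop corner [372 201] scale 6.25
```

View pics/b5.png

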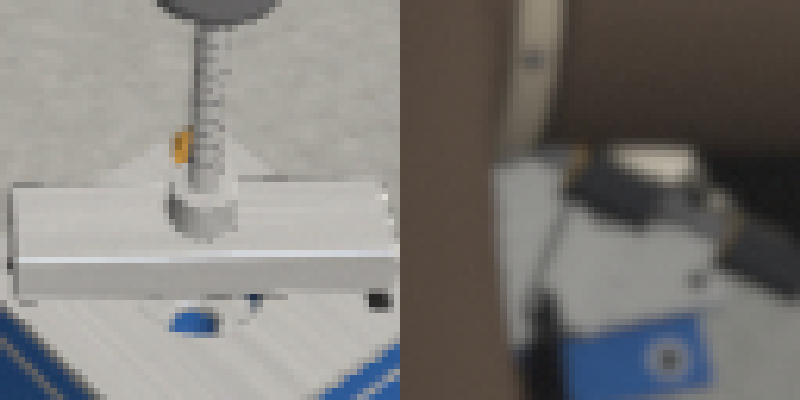

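Run:
```python
from h import *
d=dict(np.load("side5.npz"))
print("bore z48",proj(d,[499.7,-208,48]),"mouth",proj(d,[499.7,-208,62]))
for z in(62,95,99,105,110,130):print(z,proj(d,[499.95,-208.5,z]))
for off in(0,22,24):
  f=d["frame"].astype(int)
for n,dd in(("s0",dict(np.load("side0.npz"))),("t0",dict(np.load("top0.npz")))):
  f=dd["frame"].astype(int);blue=(f[:,:,2]-f[:,:,0]>(40 if n=="s0" else 12))
  c=proj(dd,[499.7,-208,55])[0].astype(int);sl=blue[c[1]-14:c[1]+15,c[0]-14:c[0]+15]
  k,l,st,ce=cv2.connectedComponentsWithStats(sl.astype(np.uint8))
  for i in range(1,k):
    if st[i,4]>2: print(n,st[i][:2]+c-14,st[i][2:],ce[i]+c-14, ray(dd,ce[i]+c-14,48))
```

```text
bore z48 [[326.01114218 320.39919286]] mouth [[326.36817574 314.51883873]]
62 [[326.65408557 314.67174939]]
95 [[327.53645774 300.27131351]]
99 [[327.646685   298.47238947]]
105 [[327.81340022 295.75157398]]
110 [[327.95360515 293.46341003]]
130 [[328.52632627 284.11652213]]
s0 [316 309] [20  8 83] [325.60240964 312.24096386] [[ 508.64582814 -192.04370702]]
s0 [322 320] [ 7  4 19] [325.21052632 321.21052632] [[ 497.56616639 -208.91604721]]
```

Call:
jog_arm(moves=[[[0.05, 0.1, 0, 0, 1.2], [0.09, 0.25, 0, 0, 1.2], [0.09, 0.4, 0, 0, 1.2], [0.09, 0.5, 0, 0, 1.2], [0.09, 0.6, 0, 0, 1.2]]])

```text
t: 8.1
eef_pos: [499.3, -208.2, 173.5]
orientation: [-0.158, 0.158, 0.689, -0.689]
force: [-0.4, 0.7, -5.2]
width: 18.2
```

Call:
jog_arm(moves=[[[0, 0.1, 0, 0, 1.2], [0, 0.2, 0, 0, 1.2], [0, 0.3, 0, 0, 1.2], [0, 0.4, 0, 0, 1.2], [0, 0.5, 0, 0, 1.2]]])

```text
t: 8.72
eef_pos: [499.4, -208.3, 169.1]
orientation: [0.158, -0.158, -0.689, 0.689]
force: [-2.5, 0.5, 2.5]
width: 18.3
```

```bash
python3 look.py 6 500 -208 90 40;  python3 - <<'E'
from h import *
d=dict(np.load("side6.npz"))
im=d["frame"][:,:,::-1][265:345,285:370];cv2.imwrite("pics/z6.png",cv2.resize(im,(765,720),interpolation=0)[:600])
E
```

```text
8.725 [ 499.41 -208.25  169.1 ] [-2.52  0.46  2.51] 18.303359826346515
side crop corner [287 262] scale 5.0
top crop corner [364 193] scale 5.0
```

View pics/z6.png

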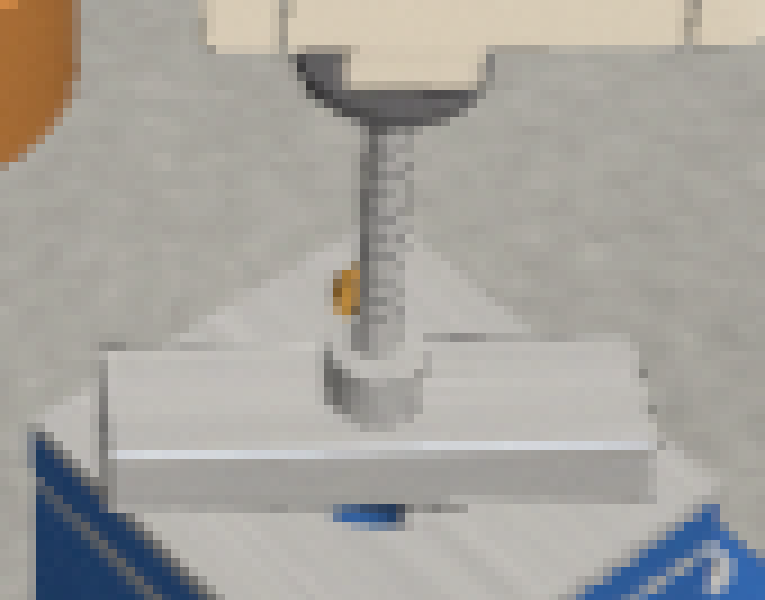

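Call:
jog_arm(moves=[[[0, 0.0, 0, 0, 1.2], [0, 0.15, 0, 0, 1.2], [0, 0.35, 0, 0, 1.2], [0, 0.6, 0, 0, 1.2], [0, 0.8, 0, 0, 1.2]]])

```text
t: 9.45
eef_pos: [499.3, -208.2, 160.3]
orientation: [0.158, -0.158, -0.689, 0.689]
force: [-1.4, 0.8, 0.2]
width: 18.3
```

Call:
jog_arm(moves=[[[0, 0.2, 0, 0, 1.2], [0, 0.4, 0, 0, 1.2], [0, 0.6, 0, 0, 1.2], [0, 0.75, 0, 0, 1.2], [0, 0.85, 0, 0, 1.2]]])

```text
t: 10.07
eef_pos: [499.3, -208.2, 152.0]
orientation: [0.158, -0.158, -0.689, 0.689]
force: [-0.6, 0.6, 1.7]
width: 18.4
```

Now slowly past the seat-floor level.

Call:
jog_arm(moves=[[[0, 0.08, 0, 0, 1.2], [0, 0.16, 0, 0, 1.2], [0, 0.24, 0, 0, 1.2], [0, 0.32, 0, 0, 1.2], [0, 0.4, 0, 0, 1.2]]])

```text
t: 10.7
eef_pos: [499.4, -208.1, 148.0]
orientation: [-0.158, 0.158, 0.689, -0.689]
force: [-1.6, 1.0, 1.3]
width: 18.3
```

Call:
jog_arm(moves=[[[0, 0.08, 0, 0, 1.2], [0, 0.16, 0, 0, 1.2], [0, 0.24, 0, 0, 1.2], [0, 0.32, 0, 0, 1.2], [0, 0.4, 0, 0, 1.2]]])

```text
t: 11.32
eef_pos: [499.3, -208.2, 144.0]
orientation: [-0.158, 0.158, 0.689, -0.689]
force: [-0.8, 0.9, 1.0]
width: 18.1
```

Call:
jog_arm(moves=[[[0, 0.1, 0, 0, 1.2], [0, 0.2, 0, 0, 1.2], [0, 0.3, 0, 0, 1.2], [0, 0.38, 0, 0, 1.2], [0, 0.45, 0, 0, 1.2]]])

```text
t: 11.95
eef_pos: [499.3, -208.2, 139.5]
orientation: [0.158, -0.158, -0.689, 0.689]
force: [0.1, 0.3, 1.8]
width: 18.7
```

Call:
jog_arm(moves=[[[0, 0.06, 0, 0, 1.2], [0, 0.12, 0, 0, 1.2], [0, 0.18, 0, 0, 1.2], [0, 0.24, 0, 0, 1.2], [0, 0.24, 0, 0, 1.2]]])

```text
t: 12.58
eef_pos: [499.3, -208.1, 137.1]
orientation: [-0.158, 0.158, 0.689, -0.689]
force: [-0.4, 0.9, -0.1]
width: 18.6
```

Call:
jog_arm(moves=[[[0, 0.06, 0, 0, 1.2], [0, 0.12, 0, 0, 1.2], [0, 0.18, 0, 0, 1.2], [0, 0.24, 0, 0, 1.2], [0, 0.24, 0, 0, 1.2]]])

```text
t: 13.2
eef_pos: [499.3, -208.2, 134.7]
orientation: [0.158, -0.158, -0.689, 0.689]
force: [0.3, -0.3, -0.0]
width: 18.2
```

Call:
jog_arm(moves=[[[0, 0.04, 0, 0, 1.2], [0, 0.08, 0, 0, 1.2], [0, 0.12, 0, 0, 1.2], [0, 0.16, 0, 0, 1.2], [0, 0.16, 0, 0, 1.2]]], grip_force=15)

```text
t: 13.82
eef_pos: [499.3, -208.2, 133.1]
orientation: [0.158, -0.158, -0.689, 0.689]
force: [0.4, 0.5, -0.4]
width: 18.8
```

Call:
jog_arm(moves=[[[0, 0.04, 0, 0, 1.2], [0, 0.08, 0, 0, 1.2], [0, 0.12, 0, 0, 1.2], [0, 0.16, 0, 0, 1.2], [0, 0.16, 0, 0, 1.2]]])

```text
t: 14.45
eef_pos: [499.3, -208.2, 131.5]
orientation: [0.158, -0.158, -0.689, 0.689]
force: [0.2, 1.2, 0.8]
width: 18.7
```

Call:
jog_arm(moves=[[[0, 0.04, 0, 0, 1.2], [0, 0.08, 0, 0, 1.2], [0, 0.12, 0, 0, 1.2], [0, 0.16, 0, 0, 1.2], [0, 0.16, 0, 0, 1.2]]])

```text
t: 15.08
eef_pos: [499.3, -208.2, 129.9]
orientation: [-0.158, 0.158, 0.689, -0.689]
force: [-1.2, 1.1, 0.2]
width: 18.3
```

Call:
jog_arm(moves=[[[0, 0.04, 0, 0, 1.2], [0, 0.08, 0, 0, 1.2], [0, 0.12, 0, 0, 1.2], [0, 0.16, 0, 0, 1.2], [0, 0.16, 0, 0, 1.2]]])

```text
t: 15.7
eef_pos: [499.3, -208.1, 128.3]
orientation: [-0.158, 0.158, 0.689, -0.689]
force: [0.9, 0.9, 0.2]
width: 18.7
```

Call:
jog_arm(moves=[[[0, 0.04, 0, 0, 1.2], [0, 0.08, 0, 0, 1.2], [0, 0.12, 0, 0, 1.2], [0, 0.16, 0, 0, 1.2], [0, 0.16, 0, 0, 1.2]]])

```text
t: 16.32
eef_pos: [499.3, -208.2, 126.7]
orientation: [-0.158, 0.158, 0.689, -0.689]
force: [0.5, 1.1, 1.2]
width: 18.7
```

Call:
jog_arm(moves=[[[0, 0.04, 0, 0, 1.2], [0, 0.08, 0, 0, 1.2], [0, 0.12, 0, 0, 1.2], [0, 0.16, 0, 0, 1.2], [0, 0.16, 0, 0, 1.2]]])

```text
t: 16.95
eef_pos: [499.3, -208.2, 125.1]
orientation: [0.158, -0.158, -0.689, 0.689]
force: [-0.1, 0.3, -0.9]
width: 18.8
```

Call:
jog_arm(moves=[[[0, 0.04, 0, 0, 1.2], [0, 0.08, 0, 0, 1.2], [0, 0.12, 0, 0, 1.2], [0, 0.16, 0, 0, 1.2], [0, 0.16, 0, 0, 1.2]]])

```text
t: 17.58
eef_pos: [499.3, -208.2, 123.5]
orientation: [-0.158, 0.158, 0.689, -0.689]
force: [0.1, 0.6, -0.3]
width: 18.7
```

```bash
python3 look.py 7 500 -208 90 40
```

```text
17.575 [ 499.32 -208.16  123.53] [ 0.14  0.65 -0.34] 18.690972003760326
side crop corner [287 262] scale 5.0
top crop corner [364 193] scale 5.0
```

View pics/b7.png

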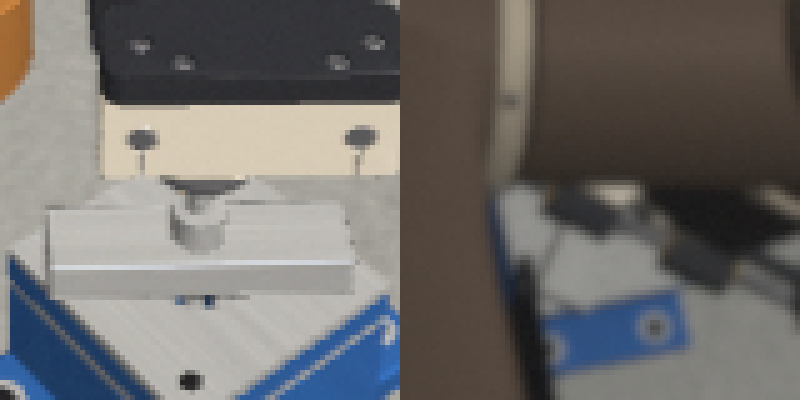

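Call:
jog_arm(moves=[[[0, 0.04, 0, 0, 1.2], [0, 0.08, 0, 0, 1.2], [0, 0.12, 0, 0, 1.2], [0, 0.16, 0, 0, 1.2], [0, 0.16, 0, 0, 1.2]]])

```text
t: 18.3
eef_pos: [499.3, -208.2, 121.9]
orientation: [0.158, -0.158, -0.689, 0.689]
force: [-0.1, 0.8, 0.4]
width: 19.1
```

Call:
jog_arm(moves=[[[0, 0.04, 0, 0, 1.2], [0, 0.08, 0, 0, 1.2], [0, 0.12, 0, 0, 1.2], [0, 0.16, 0, 0, 1.2], [0, 0.16, 0, 0, 1.2]]])

```text
t: 18.92
eef_pos: [499.3, -208.1, 120.3]
orientation: [-0.158, 0.158, 0.689, -0.689]
force: [1.3, 1.2, 0.5]
width: 18.6
```

Call:
jog_arm(moves=[[[0, 0.04, 0, 0, 1.2], [0, 0.08, 0, 0, 1.2], [0, 0.12, 0, 0, 1.2], [0, 0.16, 0, 0, 1.2], [0, 0.16, 0, 0, 1.2]]])

```text
t: 19.55
eef_pos: [499.3, -208.2, 119.2]
orientation: [0.158, -0.158, -0.689, 0.689]
force: [-1.8, 1.7, 4.3]
width: 18.6
```

Call:
jog_arm(moves=[[[0, 0.02, 0, 0, 1.2], [0, 0.04, 0, 0, 1.2], [0, 0.04, 0, 0, 1.2], [0, 0.04, 0, 0, 1.2], [0, 0.04, 0, 0, 1.2]]])

```text
t: 20.18
eef_pos: [499.4, -208.3, 119.2]
orientation: [0.158, -0.158, -0.689, 0.689]
force: [-2.6, 2.0, 7.5]
width: 18.6
```

Call:
jog_arm(moves=[[[0, 0, 0, 0, 1.2], [0, 0, 0, 0, 1.2], [0, 0, 0, 0, 1.2], [0, 0, 0, 0, 1.2], [0, 0, 0, 0, 1.2]]])

```text
t: 20.8
eef_pos: [499.4, -208.3, 119.1]
orientation: [0.158, -0.158, -0.689, 0.689]
force: [-1.8, 1.9, 8.7]
width: 18.6
```

Call:
jog_arm(moves=[[[0, 0, 0, 0, 1.2], [0, 0, 0, 0, 1.2], [0, 0, 0, 0, 1.2], [0, 0, 0, 0, 1.2], [0, 0, 0, 0, 1.2]]])

```text
t: 21.42
eef_pos: [499.4, -208.3, 119.1]
orientation: [0.158, -0.158, -0.689, 0.689]
force: [-1.9, 1.5, 8.4]
width: 18.9
```

Call:
jog_arm(moves=[[[0, 0, 0, 0, 1.2], [0, 0, 0, 0, 1.2], [0, 0, 0, 0, 1.2], [0, 0, 0, 0, 1.2], [0, 0, 0, 0, 1.2]]])

```text
t: 22.05
eef_pos: [499.4, -208.3, 119.2]
orientation: [0.158, -0.158, -0.689, 0.689]
force: [-2.6, 2.1, 7.5]
width: 18.7
```

Call:
jog_arm(moves=[[[0, 0, 0, 0, 1.2], [0, 0, 0, 0, 1.2], [0, 0, 0, 0, 1.2], [0, 0, 0, 0, 1.2], [0, 0, 0, 0, 1.2]]])

```text
t: 22.68
eef_pos: [499.4, -208.3, 119.1]
orientation: [0.158, -0.158, -0.689, 0.689]
force: [-2.0, 1.9, 7.9]
width: 18.5
```

```bash
python3 look.py 8 500 -208 90 40
```

```text
22.675 [ 499.42 -208.26  119.15] [-2.04  1.87  7.94] 18.4625174281224
side crop corner [287 262] scale 5.0
top crop corner [364 193] scale 5.0
```

View pics/b8.png

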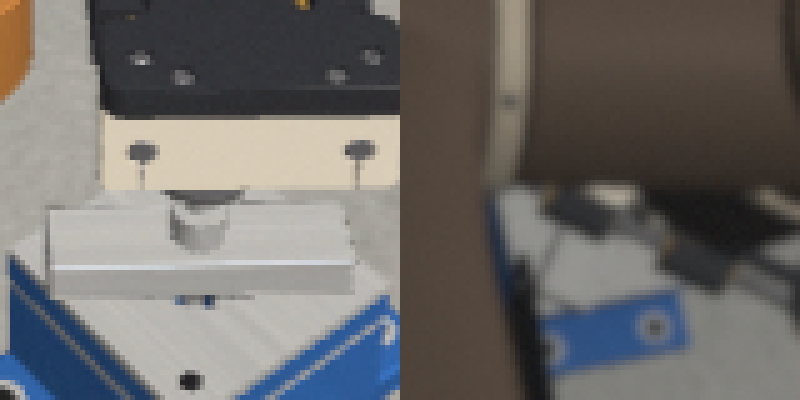

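Call:
jog_arm(moves=[[[0, 0, 0, 0, 2.5], [0, 0, 0, 0, 4.0], [0, 0, 0, 0, 6.0], [0, 0, 0, 0, 6.0], [0, 0, 0, 0, 6.0]]])

```text
t: 23.4
eef_pos: [499.3, -208.2, 118.3]
orientation: [0.158, -0.158, -0.689, 0.689]
force: [-0.8, 0.4, -0.4]
width: 58.0
```

```bash
python3 look.py 9 500 -208 100 40
```

```text
23.4 [ 499.28 -208.17  118.3 ] [-0.77  0.4  -0.44] 58.015929879162066
side crop corner [287 257] scale 5.0
top crop corner [365 192] scale 5.0
```

View pics/b9.png

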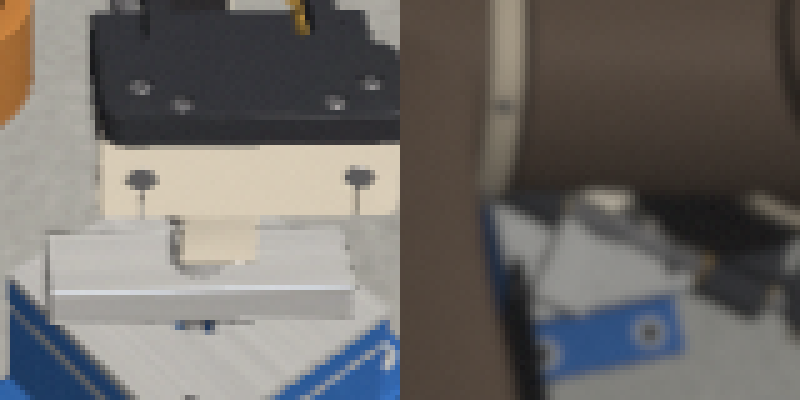

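Released and open; retreat upwards, gently at first.

Call:
jog_arm(moves=[[[0, -0.3, 0, 0, 8.0], [0, -1.0, 0, 0, 8.0], [0, -2.5, 0, 0, 8.0], [0, -4.5, 0, 0, 8.0], [0, -7, 0, 0, 8.0]]])

```text
t: 24.12
eef_pos: [499.3, -208.2, 189.9]
orientation: [0.158, -0.158, -0.689, 0.689]
force: [-0.1, -0.1, 0.6]
width: 80.1
```

Call:
jog_arm(moves=[[[0, -2.5, 0, 0, 8.0], [0, -5, 0, 0, 8.0], [-2, -7, 3, 0, 8.0], [-3, -8, 6, 0, 8.0], [-3, -8, 8, 0, 8.0]]])

```text
t: 24.75
eef_pos: [491.7, -294.6, 270.0]
orientation: [0.157, -0.159, -0.689, 0.689]
force: [-0.4, 0.3, 0.3]
width: 80.2
```

Call:
jog_arm(moves=[[[0, 0, 4, 0, 8.0], [0, 0, 8, 0, 8.0], [0, 0, 11, 0, 8.0], [0, 0, 13, 0, 8.0], [0, 0, 13, 0, 8.0]]])

```text
t: 25.38
eef_pos: [434.0, -410.9, 268.2]
orientation: [-0.159, 0.158, 0.689, -0.689]
force: [0.2, 0.2, -0.0]
width: 80.2
```

```bash
python3 look.py 10 500 -208 100 50; python3 -c "
import cv2,numpy as np
s=np.load('side10.npz')['frame'][:,:,::-1];cv2.imwrite('pics/s10.png',s)"
```

```text
25.375 [ 434.01 -410.92  268.22] [ 0.17  0.18 -0.04] 80.17484616759407
side crop corner [277 247] scale 4.0
top crop corner [355 182] scale 4.0
```

View pics/b10.png

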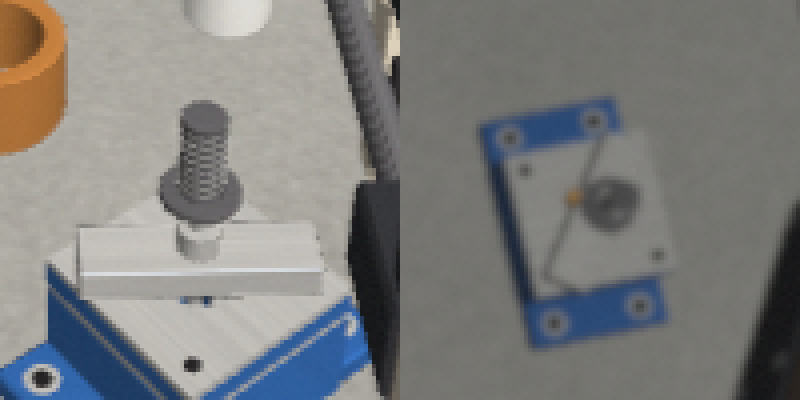

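View pics/s10.png

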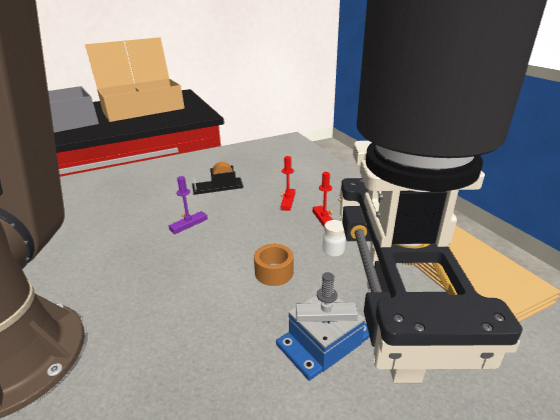

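Run:
```python
from h import *
from cell import job_done
a=np.load("side0.npz")["frame"].astype(int);b=np.load("side10.npz")["frame"].astype(int)
for n,(x0,y0,x1,y1) in dict(roll=(250,240,298,286),jar=(320,218,340,256),stand=(190,160,232,195)).items():print(n,abs(a-b)[y0:y1,x0:x1].mean().round(2))
d=dict(np.load("side10.npz"));print("knob top z guess:",[(z,proj(d,[499.3,-208.2,z])[0].round(1).tolist()) for z in(145,147,149,151,153)],"obs",277+205/4,247+117/4)
print(job_done())
```

```text
roll 4.94
jar 5.81
stand 4.35
knob top z guess: [(145, [328.5, 276.9]), (147, [328.6, 275.9]), (149, [328.6, 274.9]), (151, [328.7, 274.0]), (153, [328.7, 273.0])] obs 328.25 276.25
the job is handed in; nothing more can be done
None
```

The depth gauge is standing on the casting with its rod on the bottom of the small bore, and the job is handed in at about 25 s. No verdict was reported.

- **Placing:** I gripped the knob, carried the gauge over, and lined it up with the bore in the side view. The bridge went down gently, with about 2.5 N on the wrist at the end of that step.
- **Feeling for the bottom:** I eased the rod past the seat floor with no change in force. The last 16 mm or so went in 1.6 mm steps. Contact came at a tool height of about 119 mm, reading 4.3 N.
- **Holding:** I pressed at 7.5 to 8.7 N for about 2.5 s, then opened the fingers without lifting and backed away.
- **Depth:** The travel since the bridge landed puts the rod at about 50 mm. The knob-top height in the last image gives about 52 mm. That makes the bore roughly 42 to 44 mm deep, the deep end of the given range.

**Last checks:**
- The images show the bridge flat on the face, with the rod within about 1 mm of the bore's axis and the gripper clear.
- The roll, jar and dispenser appear at the same pixel positions as at the start. Their image patches differ only slightly in brightness (about 5 grey levels), so nothing seems to have moved.
- The wrist force was only read at the end of each move, so brief peaks in between were not seen.
- I could not measure whether the rod still presses on the bottom after release. I rely on its own friction to keep it there.
- The two cameras disagreed by about 1.4 mm on the bore's position, so I aligned using the side view alone.

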